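# Put the polish tin away and latch the bench locker

### The job

Stand the tin of metal polish upright in the rack on the inside of the small steel locker's open door and let go of it. Then push the door shut, gently and without slamming or forcing it, until its sprung latch rides over the strike and snaps in, so that the door stays shut by itself with the tin still standing in the rack. Leave the other things on the bench where they lie.

Things in the scene. Friction and masses are not known exactly. Their poses are not given: they have to be found in the camera images.
- tin: round screw-capped tin of metal polish, body 52 mm across and 76 mm high, shoulder and narrow cap to 100 mm; about 0.2 kg, stands loose on the bench. Origin: centre of its underside, z up along the tin
- locker: small grey sheet-steel locker fixed on the bench, 150 deep (x) x 200 wide (y) x 150 mm high. Origin: centre of its underside; its front opening faces its own -x, +x points to its back, z up. The door is hinged at the front left (+y) edge
- hinge (a point): foot of the door's upright hinge axis, at (-82, 96, 0) mm in the locker's frame, with the locker's axes. It is the origin of the door's frame, which equals it at door angle 0 and turns with the door: x from the door's outer face to its inner face, -y along the door from the hinge to the free edge, z up
- door (a joint): door angle about the upright hinge, rad: near 0 when latched (-0.05 to 0.08, as the strike is set), growing as the door opens towards the robot (clockwise from above) to at most 1.9. The hinge is stiff enough for the door to stay where it is left. Once it is within 0.3 rad of shut, faster than 1.5 rad/s is a slam and more than 18 N of the robot on it or the locker is too much
- rack (a point): centre of the floor of the rack, a small open tray on the door's inner side, where the middle of the tin's underside belongs. Inside 60 x 60 mm (4 mm of play each side of the tin), floor 18 mm above the bench, rim 24 mm above the floor. At (35, -85, 18) mm in the door's frame, with its axes; the door's inner face is 30 mm away at -x
- door_edge (a point): point on the door's outer face near the free edge, to push on: at (-5, -160, 110) mm in the door's frame, with its axes. The door is 10 mm thick, 4 to 186 mm from the hinge axis and 10 to 126 mm above the bench. A pull knob 20 mm across stands 19 mm out of the outer face below this point, 35 mm above the bench
- latch (a joint): how far the sprung bolt at the door's free edge is pushed in, m: 0 when out. Over the last 21 mm or so of the edge's travel the strike pushes it in by about 6 mm (push on the edge up to 4 to 12 N), then it springs back to 0. The strike bracket in the locker is adjustable and stands anywhere over 21 mm from case to case, so where the latch snaps in must be felt
- weight_cup: bystander: small dark iron cup with brass weights, 47 mm across, 23 mm high; origin under its centre
- sanding_block: bystander: cork sanding block 58 x 98 x 28 mm; origin under its centre
- green_screwdriver: bystander: green-handled screwdriver, 219 mm long; origin under its centre
- spring_clamp: bystander: orange spring clamp, 58 x 104 x 16 mm; origin under its centre
- buffer (a joint): how far the sprung rubber-tipped buffer on the strike bracket is pushed in by the door, m: 0 when free, about 0.003 when the door is latched (it presses the latched door outward with about 2.5 N). 1.5 mm past the snap-in the door meets a solid stop on the same bracket
Things that resemble listed ones, but are neither listed nor needed, are in the scene too. Of the things that look like the tin, the smaller one is meant.

How it is judged (in metres and radians):
On the way, in this order (a step that is already met when the one before it is completed fails the run):
1. the tin stands upright in the rack, let go, while the door is still open (horizontal distance between tin and rack below 0.012 m and z of tin in the frame of rack below 0.006 m and angle between tin's own z axis and vertical below 0.12 rad and contact force between the fingers and tin below 0.1 N and value of joint door above 0.5 rad), for 0.2 s.
2. the door is shut and its bolt has sprung out behind the strike (value of joint door below 0.1 rad and value of joint buffer above 0.0015 m and value of joint latch below 0.0015 m), for 0.2 s.
At the end, for the whole second after the job is handed in: The door is shut against its buffer (door angle below 0.1 rad, buffer pushed in by more than 1.5 mm) with its bolt sprung out behind the strike (less than 1.5 mm in), and the tin stands at rest on the rack's floor, upright within 7 degrees and within 12 mm of the rack's centre (all of step 2 and horizontal distance between tin and rack below 0.012 m and z of tin in the frame of rack below 0.006 m and angle between tin's own z axis and vertical below 0.12 rad and linear speed of tin below 0.02 m/s); the robot touches nothing.
It fails at once if with the door within 0.3 rad of shut, the robot presses on it or the locker with more than 18 N (value of joint door below 0.3 rad and contact force between any of the arm, the fingers and locker above 18 N).
It fails at once if the door is slammed (swings shut faster than 1.5 rad/s within 0.3 rad of shut) (value of joint door below 0.3 rad and velocity of joint door below -1.5 rad/s).
It fails at once if the tin is tipped by more than 40 degrees (angle between tin's own z axis and vertical above 0.7 rad).
It fails at once if a bystander is moved by more than 30 mm (distance of any of weight_cup, sanding_block, green_screwdriver, spring_clamp from where it was at the start of the episode above 0.03 m).
It also fails if it takes over 69 s, if anything falls off the work surface, if the arm or the gripper's body presses on something with over 40 N, if the wrist force passes 120 N, or if a joint passes its speed limit or range.

### The arm

A 6-joint arm with a two-finger parallel gripper is mounted at the origin on a cart in front of the work surface, level with it; the furniture and walls round the work are solid. World frame = base frame: x ahead of the robot, y to its left, z up, the work surface at z = 0. Lengths are in mm, angles in rad, forces in N, time in s.
With the tool pointing down it reaches from about 400 to 925 mm from the base axis. Payload 12.5 kg.
Tool frame: the origin (TCP) lies at the very end of the fingers, on their centre line; the grasp point (between the pads) lies 19 mm behind it; z points along the fingers, y is the line along which they close (so a half turn about z gives the same grasp; the last joint's range is limited). The gripper opens to 95 mm and grips with 3 to 60 N. Pads are 20 mm wide; open, the fingers measure 119 mm over their backs; the gripper's body (75 mm by 180 mm) begins 59 mm behind the grasp point.
Start: joints at [1.123, 0.491, 1.559, -0, 1.092, -0.106], TCP at [209.474, 588.87, 214.661] pointing down, gripper open.
Joint ranges: [-3.1, 3.1], [-0.84, 2.19], [0.05, 2.79], [-1.13, 4.28], [0.06, 2.93], [-2.69, 2.69]. Speed limits (rad/s): [2.22, 2.22, 2.79, 3.14, 3.14, 3.14].

### API

Orientations are given as [roll, pitch, yaw] about the fixed x, y, z axes, in that order (R = Rz(yaw) Ry(pitch) Rx(roll)).
In Python, from cell import state, read_camera, camera_info, job_done gives the robot as it stands.
- The arm moves only by the shell command python3 -m handwheel 'ROWS'. ROWS is a JSON list of rows, 1 to 5 of them, each an object with the fields pos (a list: dx, dy, dz in mm), turn (a turn about the tool's z in rad), finger_gap (the opening from 0.0 (shut) to 1.0 (fully open)); a field left out counts as zero (the opening has to be given); each row is the pose to reach, as a shift and turn from the pose commanded when the command began, along the tool's axes at that moment; what a row does not reach only later rows make up. A row lasts 1/12 s, in which the tool goes at most 41.7 mm and 0.125 rad, less where a joint would pass 70% of its speed; a pose out of reach is approached as far as the arm can. The fingers move at their own pace and stop on an object; the grip force is fixed at half the most. Time passes only in rows, so rows that do not move let the fingers close. It prints the time, the measured TCP pose, the force, the opening and the grip force at its end. Input that does not fit is refused with a message, and nothing moves.
- state(): the state, without advancing time (a new reading comes with each control period).
- read_camera(name): name is "scene" or "top" or "wrist"; returns (picture, depth): 480x640x3 uint8, red, green, blue; 480x640 float32, mm along the optical axis (not along the pixel's ray), 0 where there is no reading.
- camera_info(name): a dict with "vertical_fov" (degrees; the focal length in pixels is half the picture's height over the tangent of half this angle, whatever the lens; pixels are square), "cx", "cy" (the principal point, pixels), "origin" and "attitude" of the camera in the world. Camera axes: x right, y down, z forward; pixel columns grow to the right and rows downward; lengths in mm; the calibration is good to about 2 mm. The wrist camera is an equidistant fisheye: a pixel r from the principal point sees the ray r / f radians off the axis. A picture is of the moment at which its call begins: read the wrist's pose just before it. camera_info takes no time and is no camera call; for the wrist camera it gives the pose at the moment of the call.
- job_done(): hands the job in; it is judged then, once.
The state is a dict: "t": time; "joints": joint angles; "qvel": joint speeds; "tau": joint torques, N m; "eef_pos": TCP position; "tcp_rot": TCP orientation; "ft_force": force on the tool from outside, world axes, zero at the start; "moment": the same for the moment, N m; "opening": opening from 0.0 (shut) to 1.0 (fully open); "grip_force": force on a finger pad.
Only numpy, scipy, OpenCV 4.12 (cv2) and the standard library are available. Lean on these libraries where they do the work, as an engineer would, in place of code of your own. Each camera call takes 0.05 s, during which the arm holds its last target. There are 200 camera calls.

## Working session

There is one attempt and no reset: what is moved stays moved. The work goes in short steps, Python scripts to look and compute and a shell command to move; the robot and the scene stay as the last step left them, time stands still between calls to the robot, and variables do not carry over. Pictures are saved under pics/ and viewed, at most 10 in all, crops included, and the job is handed in when it is done.

```bash
ls; mkdir -p pics; cat > h.py <<'E'
import numpy as np, cv2
from scipy.spatial.transform import Rotation as R
from cell import state, read_camera, camera_info, job_done
def rot(a):
    a=np.array(a,float)
    return a if a.shape==(3,3) else R.from_euler('xyz',a).as_matrix()
def pts(name,d,info=None):
    "world points for each pixel (pinhole)"
    i=info or camera_info(name); f=240/np.tan(np.radians(i['vertical_fov'])/2)
    v,u=np.mgrid[0:480,0:640]
    c=np.dstack([(u-i['cx'])/f*d,(v-i['cy'])/f*d,d])
    return c@rot(i['attitude']).T+np.array(i['origin'])
E
python3 - <<'E'
from h import *
print(state())
for n in('scene','top','wrist'):
    print(n,camera_info(n))
for n in('scene','top'):
    p,d=read_camera(n); np.savez(n,p=p,d=d); cv2.imwrite(f'pics/{n}0.png',p[:,:,::-1])
E
```

```text
pics
{'t': 0.0, 'joints': array([ 1.12340222e+00,  4.91572431e-01,  1.55948765e+00, -2.44807633e-05,
        1.09168128e+00, -1.05607949e-01]), 'qvel': array([ 9.27833135e-05, -6.57955198e-04, -1.90462666e-04, -1.69052843e-03,
       -1.73021758e-03,  3.96961771e-04]), 'tau': array([-4.09849745e-03, -6.12632918e+01, -2.58169734e+01,  6.92003220e-02,
        4.83590690e-02, -1.67759235e-04]), 'eef_pos': array([209.35800491, 588.61814871, 214.04059635]), 'tcp_rot': array([-3.14044806e+00, -9.94962715e-05,  2.79981774e+00]), 'ft_force': array([ 0.50377201,  0.15687423, -0.19417522]), 'moment': array([-0.00126687,  0.05131247, -0.01024779]), 'grip_force': 0.0, 'opening': 1.0013561769430261}
scene {'vertical_fov': 50.077678669323745, 'cx': 319.31948752256517, 'cy': 243.1157427247903, 'origin': array([-317.78810031, -792.46500522,  700.16301017]), 'attitude': array([-2.13296784,  0.00652296, -1.01326161])}
top {'vertical_fov': 56.10310361931194, 'cx': 313.653957904736, 'cy': 237.03044131660943, 'origin': array([ 287.24230074, -263.52200138, 1181.40233452]), 'attitude': array([-2.95888716e+00, -6.45575677e-04, -1.56336231e+00])}
wrist {'vertical_fov': 65.70646984690485, 'cx': 318.62174595773297, 'cy': 243.29818653411712, 'origin': array([144.02036206, 612.70954187, 384.38284875]), 'attitude': array([2.88459857e+00, 1.54843708e-03, 1.22930000e+00])}
```

View pics/top0.png

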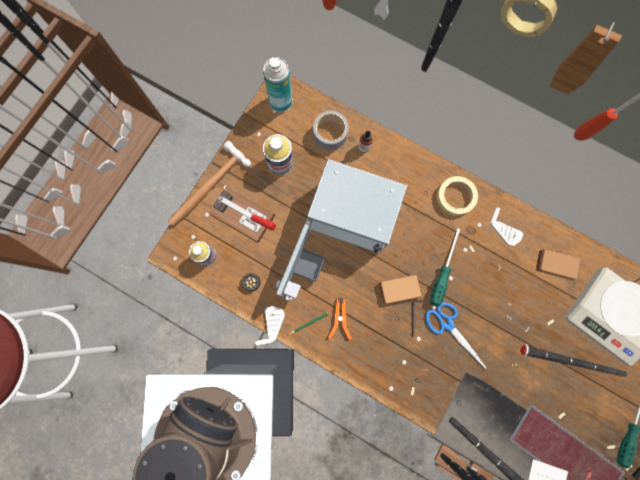

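View pics/scene0.png

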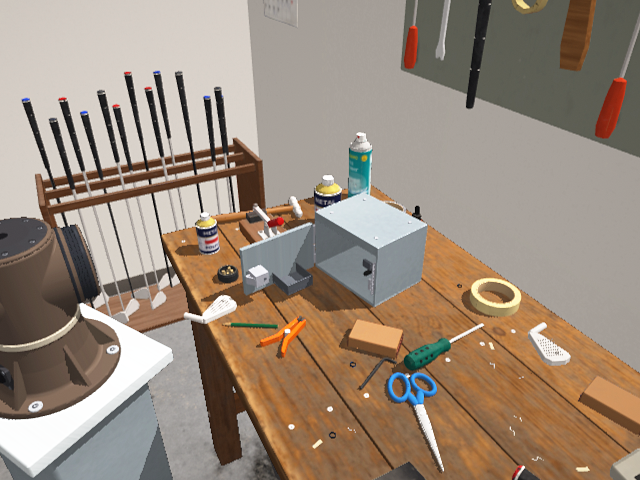

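The top view shows two tins of the same make: the small one at (202,252) and a bigger one at (278,150). There is also a spray can at (278,85). The cup is at (250,283), the door runs from (308,225) to (283,293), and the rack is at (308,266). I'll measure both tins and check the small one in an enlarged crop.

```bash
python3 - <<'E'
from h import *
T=np.load('top.npz');S=np.load('scene.npz')
W=pts('top',T['d']);V=pts('scene',S['d'])
def P(W,u,v): return W[v-1:v+2,u-1:u+2].reshape(-1,3).mean(0).round(1)
for n,u,v in [('bench',220,290),('cup',250,283),('rackfloor',308,268),('doortop1',308,232),('doortop2',285,290),('roof',360,200)]: print(n,P(W,u,v))
def cloud(Ws,x0,x1,y0,y1,z0,z1):
    w=Ws.reshape(-1,3); m=(w[:,0]>x0)&(w[:,0]<x1)&(w[:,1]>y0)&(w[:,1]<y1)&(w[:,2]>z0)&(w[:,2]<z1); return w[m]
# tins
for n,(u,v) in dict(small=(202,252),big=(278,150)).items():
    c=P(W,u,v); 
    for nm,X in(('top',W),('scene',V)):
        q=cloud(X,c[0]-60,c[0]+60,c[1]-60,c[1]+60,12,200)
        if len(q)<5: continue
        zt=np.percentile(q[:,2],99.5); print(n,nm,len(q),'ztop',zt.round(1))
        for a,b in((12,60),(zt-6,zt+5)):
            s=q[(q[:,2]>a)&(q[:,2]<b)]
            if len(s)>5:
                A=np.c_[2*s[:,:2],np.ones(len(s))]; k=np.linalg.lstsq(A,(s[:,:2]**2).sum(1),rcond=None)[0]
                print('  ',a.__round__(1),len(s),'mean',s.mean(0).round(1),'circ',k[:2].round(1),'r',np.sqrt(k[2]+k[:2]@k[:2]).round(1))
# locker roof rectangle
q=cloud(W,300,1000,-500,200,143,160)
m=((W[:,:,2]>143)&(W[:,:,2]<158)).astype(np.uint8); n,l,st,ce=cv2.connectedComponentsWithStats(m); k=l[200,360]
r=W[l==k]; print('roof z',r[:,2].mean(),cv2.minAreaRect(r[:,:2].astype(np.float32)),cv2.boxPoints(cv2.minAreaRect(r[:,:2].astype(np.float32))))
# door top edge
m=((W[:,:,2]>118)&(W[:,:,2]<134)).astype(np.uint8); m[:,:260]=0;m[:,330:]=0;m[:215]=0;m[310:]=0
r=W[m>0]; print('doortop n',len(r),cv2.minAreaRect(r[:,:2].astype(np.float32)),cv2.boxPoints(cv2.minAreaRect(r[:,:2].astype(np.float32))))
o=np.hstack([cv2.resize(S['p'][180:300,160:320],None,fx=2.5,fy=2.5,interpolation=cv2.INTER_CUBIC),cv2.resize(T['p'][220:310,180:340],None,fx=2.5,fy=3.333,interpolation=cv2.INTER_CUBIC)])
cv2.imwrite('pics/crop1.png',o[:,:,::-1])
E
```

```text
bench [363.  -19.4   0.6]
cup [381.1 -98.3   9.7]
rackfloor [ 420.6 -248.6   16.6]
doortop1 [ 482.7 -250.   185.3]
doortop2 [ 359.4 -193.7   75.4]
roof [ 568.  -371.8  148.8]
small top 452 ztop 103.4
   12 94 mean [442.2   4.2  36.7] circ [452.5  21.7] r 25.2
   97.4 47 mean [452.8  20.9 100.1] circ [452.8  21.1] r 7.7
small scene 687 ztop 101.5
   12 345 mean [441.1   7.2  36.1] circ [453.3  19.7] r 23.5
   95.5 41 mean [452.4  18.5  99.5] circ [452.6  19.1] r 8.1
big top 917 ztop 142.3
   12 160 mean [ 686.1 -173.9   35.9] circ [ 713.6 -167.6] r 35.5
   136.3 107 mean [ 712.7 -168.   139. ] circ [ 712.6 -168. ] r 10.6
big scene 694 ztop 141.1
   12 8 mean [ 686.4 -149.5   54.5] circ [ 693.  -155.2] r 9.7
   135.1 63 mean [ 711.5 -171.6  138.8] circ [ 712.8 -170.7] r 11.2
roof z 149.15268681698063 ((565.5123291015625, -364.81829833984375), (200.18539428710938, 151.1451416015625), 71.06558990478516) [[ 461.5503  -434.97284]
 [ 604.5171  -484.01727]
 [ 669.47437 -294.66376]
 [ 526.50757 -245.61932]]
doortop n 356 ((457.06085205078125, -193.18443298339844), (110.15371704101562, 200.5775146484375), 56.648948669433594) [[ 343.00842 -184.05563]
 [ 510.5544  -294.3266 ]
 [ 571.1133  -202.31323]
 [ 403.5673   -92.04227]]
```

View pics/crop1.png

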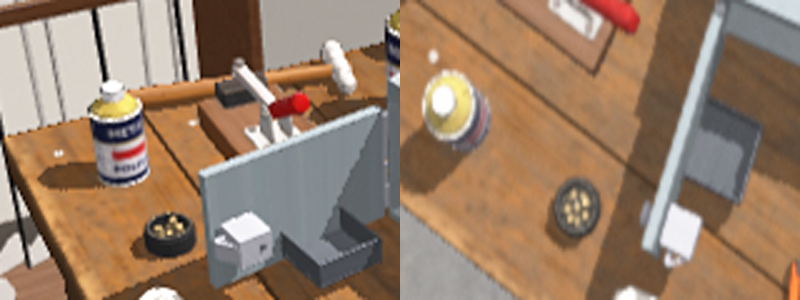

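The small tin is the one meant: it is 100 mm tall with a 25 mm radius at (452.6, 20). The big one is 141 mm tall. The crop shows the white latch block on the door's inner side near the free edge, and the rack empty. Next I'll measure the door angle and the rack.

```bash
python3 - <<'E'
from h import *
T=np.load('top.npz');S=np.load('scene.npz')
W=pts('top',T['d']);V=pts('scene',S['d'])
a=-0.330; X=np.array([np.cos(a),np.sin(a)]);Y=np.array([-X[1],X[0]])
C=np.array([565.5,-364.8]);H=C-82*X+96*Y; print('hinge',H)
# inner face from scene
w=V.reshape(-1,3); r=np.hypot(*(w[:,:2]-H).T)
m=(r<190)&(r>25)&(w[:,2]>55)&(w[:,2]<122)&(w[:,0]<H[0]-15); q=w[m][:,:2]
for it in range(4):
    vx,vy,x0,y0=cv2.fitLine(q.astype(np.float32),cv2.DIST_HUBER,0,.01,.01).ravel(); n=np.array([-vy,vx]); e=(q-[x0,y0])@n; q=q[abs(e)<max(3,2*e.std())]
d=np.array([vx,vy]); d=d if d[0]<0 else -d
ang=np.arctan2(d[1],d[0]); th=(-np.pi/2+a-ang)%(2*np.pi); print('dir',d,'theta',th,n:=len(q),'hinge offset',np.dot(H-[x0,y0],[-d[1],d[0]]),'rmax',((q-H)@d).max(),e.std())
yaw=a-th; dx=np.array([np.cos(yaw),np.sin(yaw)]);dy=np.array([-dx[1],dx[0]])
for nm,p in dict(rack=(35,-85),edge=(-5,-160),knob=(-15,-160)).items(): print(nm,H+p[0]*dx+p[1]*dy)
def toD(p): return np.c_[(p[:,:2]-H)@dx,(p[:,:2]-H)@dy,p[:,2]]
D=toD(W.reshape(-1,3))
f=D[(D[:,0]>0)&(D[:,0]<75)&(D[:,1]<-45)&(D[:,1]>-130)&(D[:,2]>12)&(D[:,2]<25)]
print('floor',len(f),f.min(0),f.max(0),f.mean(0))
f=D[(D[:,0]>8)&(D[:,0]<80)&(D[:,1]<-40)&(D[:,1]>-130)&(D[:,2]>37)&(D[:,2]<46)]
print('rim',len(f),np.percentile(f,[3,97],axis=0))
f=D[(D[:,0]>-30)&(D[:,0]<30)&(D[:,1]<0)&(D[:,1]>-200)&(D[:,2]>119)&(D[:,2]<130)]
print('doortop',len(f),np.percentile(f,[3,50,97],axis=0))
E
```

```text
hinge [ 519.03265856 -247.40840669]
dir [-0.9320216   0.36240265] theta 1.6116409 1535 hinge offset -5.118937918212316 rmax 185.6088418795198 1.819811036584567
rack [ 427.12672899 -249.22492548]
edge [ 371.72122882 -184.76385542]
knob [ 375.34525631 -175.44363924]
floor 533 [   4.87161315 -123.73151964   12.26493874] [ 68.33197325 -47.83938146  24.87093487] [ 34.56393552 -84.07479108  17.58291322]
rim 88 [[  10.79579831 -117.79328772   37.69964394]
 [  68.23013583  -52.38506943   44.00295364]]
doortop 336 [[  -4.35320087 -180.38557614  120.9621835 ]
 [   0.64828161  -96.63859479  125.17041386]
 [   5.35194151   -9.17389648  128.82152089]]
```

The measurements agree with each other: rack floor z 17.6, door top 125, door length 185.6. The door angle is about 1.61, the rack centre about (427, -249), and the closing line along the door is yaw 1.20. I'll move above the tin first.

```bash
cat > to.py <<'E'
# prints shift in tool axes and turn to reach x y z yaw
import sys; from h import *
x,y,z,yaw=map(float,sys.argv[1:]); s=state(); M=rot(s['tcp_rot'])
d=M.T@(np.array([x,y,z])-s['eef_pos']); c=R.from_matrix(M).as_euler('xyz')
print('t',round(s['t'],2),'pos',s['eef_pos'].round(1),'rpy',c.round(3),'F',s['ft_force'].round(1),'q',s['joints'].round(2),'| shift',d.round(1),'turn',round(-((yaw-c[2]+np.pi)%(2*np.pi)-np.pi),3))
E
python3 -m handwheel '[{"pos": [-140, -151, 18], "finger_gap": 1}, {"pos": [-140, -151, 18], "finger_gap": 1}, {"pos": [-140, -151, 18], "finger_gap": 1}, {"pos": [-140, -151, 18], "finger_gap": 1}, {"pos": [-140, -151, 18], "finger_gap": 1}]'
python3 -m handwheel '[{"pos": [-140, -151, 18], "finger_gap": 1}, {"pos": [-140, -151, 18], "finger_gap": 1}, {"pos": [-140, -151, 18], "finger_gap": 1}, {"pos": [-140, -151, 18], "finger_gap": 1}, {"pos": [-140, -151, 18], "finger_gap": 1}]'
python3 -m handwheel '[{"pos": [-140, -151, 18], "finger_gap": 1}, {"pos": [-140, -151, 18], "finger_gap": 1}, {"pos": [-140, -151, 18], "finger_gap": 1}, {"pos": [-140, -151, 18], "finger_gap": 1}, {"pos": [-140, -151, 18], "finger_gap": 1}]'
python3 -m handwheel '[{"turn": 0.6, "finger_gap": 1}, {"turn": 0.6, "finger_gap": 1}, {"turn": 0.6, "finger_gap": 1}, {"turn": 0.6, "finger_gap": 1}, {"turn": 0.6, "finger_gap": 1}]'
python3 -m handwheel '[{"turn": 0.6, "finger_gap": 1}, {"turn": 0.6, "finger_gap": 1}, {"turn": 0.6, "finger_gap": 1}, {"turn": 0.6, "finger_gap": 1}, {"turn": 0.6, "finger_gap": 1}]'
python3 to.py 452.6 20 150 1.2
```

```text
t: 0.52
eef_pos: [290.9, 397.7, 196.3]
tcp_rot: [-3.141, -0.0, 2.8]
ft_force: [1.4, -0.1, 0.9]
opening: 0.996
grip_force: 0.0
t: 0.93
eef_pos: [372.3, 208.5, 178.5]
tcp_rot: [3.142, 0.0, 2.8]
ft_force: [1.2, -0.2, -0.8]
opening: 0.998
grip_force: 0.0
t: 1.35
eef_pos: [453.7, 19.1, 160.4]
tcp_rot: [3.141, 0.0, 2.799]
ft_force: [0.1, -0.2, -0.4]
opening: 1.0
grip_force: 0.0
t: 1.77
eef_pos: [453.2, 21.1, 160.4]
tcp_rot: [-3.141, -0.0, 2.193]
ft_force: [-0.3, 0.2, -0.4]
opening: 1.0
grip_force: 0.0
t: 2.18
eef_pos: [453.2, 21.3, 160.5]
tcp_rot: [-3.141, -0.0, 1.593]
ft_force: [-0.2, 0.3, 0.1]
opening: 1.001
grip_force: 0.0
t 2.18 pos [453.2  21.3 160.5] rpy [-3.141 -0.     1.593] F [-0.2  0.3  0.1] q [-0.1   0.33  2.03  0.    0.79 -0.12] | shift [-1.3 -0.6 10.5] turn 0.393
```

```bash

python3 -m handwheel '[{"pos": [-1.3, -0.6, 0], "turn": 0.393, "finger_gap": 1}, {"pos": [-1.3, -0.6, 0], "turn": 0.393, "finger_gap": 1}, {"pos": [-1.3, -0.6, 0], "turn": 0.393, "finger_gap": 1}, {"pos": [-1.3, -0.6, 30], "turn": 0.393, "finger_gap": 1}, {"pos": [-1.3, -0.6, 50], "turn": 0.393, "finger_gap": 1}]'
python3 -m handwheel '[{"pos": [0, 0, 20], "finger_gap": 1}, {"pos": [0, 0, 40], "finger_gap": 1}, {"pos": [0, 0, 60], "finger_gap": 1}, {"pos": [0, 0, 60], "finger_gap": 1}, {"pos": [0, 0, 60], "finger_gap": 1}]'
python3 to.py 452.6 20 50 1.2
python3 -m handwheel '[{"finger_gap": 0.3}, {"finger_gap": 0.3}, {"finger_gap": 0.3}, {"finger_gap": 0.3}, {"finger_gap": 0.3}]'
python3 -m handwheel '[{"finger_gap": 0.3}, {"finger_gap": 0.3}, {"finger_gap": 0.3}, {"finger_gap": 0.3}, {"finger_gap": 0.3}]'
python3 to.py 452.6 20 50 1.2
```

```text
t: 2.6
eef_pos: [452.8, 20.0, 109.9]
tcp_rot: [3.14, -0.0, 1.205]
ft_force: [0.5, -0.7, -0.4]
opening: 0.999
grip_force: 0.0
t: 3.02
eef_pos: [452.4, 20.0, 50.2]
tcp_rot: [-3.139, 0.001, 1.207]
ft_force: [0.3, -0.4, 0.2]
opening: 0.996
grip_force: 0.0
t 3.02 pos [452.4  20.   50.2] rpy [-3.139e+00  1.000e-03  1.207e+00] F [ 0.3 -0.4  0.2] q [-0.1   0.52  2.13  0.    0.49  0.26] | shift [0.1 0.2 0.2] turn 0.007
t: 3.43
eef_pos: [453.0, 20.0, 51.2]
tcp_rot: [3.141, -0.0, 1.207]
ft_force: [0.4, -0.6, 0.2]
opening: 0.71
grip_force: 0.0
t: 3.85
eef_pos: [453.1, 19.9, 50.8]
tcp_rot: [3.141, -0.0, 1.207]
ft_force: [1.5, -0.6, 3.4]
opening: 0.542
grip_force: 30.0
t 3.85 pos [453.1  19.9  50.8] rpy [ 3.141 -0.     1.207] F [ 1.5 -0.6  3.4] q [-0.1   0.52  2.13  0.    0.49  0.26] | shift [-0.1 -0.5  0.8] turn 0.007
```

```bash

python3 -m handwheel '[{"pos": [0, 0, -20], "finger_gap": 0.3}, {"pos": [0, 0, -55], "finger_gap": 0.3}, {"pos": [0, 0, -90], "finger_gap": 0.3}, {"pos": [0, 0, -130], "finger_gap": 0.3}, {"pos": [0, 0, -160], "finger_gap": 0.3}]'
python3 to.py 426.2 -248.9 210 1.2
```

```text
t: 4.27
eef_pos: [452.4, 20.1, 213.1]
tcp_rot: [3.141, -0.0, 1.207]
ft_force: [1.6, 0.1, -1.7]
opening: 0.537
grip_force: 30.0
t 4.27 pos [452.4  20.1 213.1] rpy [ 3.141 -0.     1.207] F [ 1.6  0.1 -1.7] q [-0.1   0.25  1.96  0.    0.93  0.26] | shift [-260.7   71.3    3. ] turn 0.007
```

```bash

python3 -m handwheel '[{"pos": [-20, 5.5, 0], "finger_gap": 0.3}, {"pos": [-50, 13.7, 0], "finger_gap": 0.3}, {"pos": [-80, 21.9, 0], "finger_gap": 0.3}, {"pos": [-110, 30.1, 0], "finger_gap": 0.3}, {"pos": [-140, 38.3, 0], "finger_gap": 0.3}]'
python3 -m handwheel '[{"pos": [-30, 8.2, 0], "finger_gap": 0.3}, {"pos": [-60, 16.4, 0], "finger_gap": 0.3}, {"pos": [-90, 24.7, 0], "finger_gap": 0.3}, {"pos": [-110, 30.1, 0], "turn": 0.003, "finger_gap": 0.3}, {"pos": [-120.7, 33, 0], "turn": 0.007, "finger_gap": 0.3}]'
python3 -m handwheel '[{"finger_gap": 0.3}, {"finger_gap": 0.3}, {"finger_gap": 0.3}]'
python3 to.py 426.2 -248.9 66 1.2
python3 - <<'E'
from h import *
o=[]
for n,(a,b,c,d) in dict(top=(180,330,220,420),scene=(170,320,190,390)).items():
    p,dd=read_camera(n); W=pts(n,dd); np.savez(n+'1',p=p,d=dd)
    m=(abs(W[:,:,0]-426)<60)&(abs(W[:,:,1]+249)<60)&(W[:,:,2]>155)&(W[:,:,2]<200)
    w=W[m]; print(n,len(w),w.min(0).round(1) if len(w) else'')
    o.append(cv2.resize(p[a:b,c:d],(400,300),interpolation=cv2.INTER_CUBIC))
cv2.imwrite('pics/b.png',np.hstack(o)[:,:,::-1])
E
```

```text
t: 4.68
eef_pos: [437.9, -125.6, 210.3]
tcp_rot: [-3.14, -0.0, 1.207]
ft_force: [1.8, 0.4, -3.0]
opening: 0.537
grip_force: 30.0
t: 5.1
eef_pos: [425.9, -251.0, 210.0]
tcp_rot: [-3.14, -0.0, 1.198]
ft_force: [0.2, 0.8, -2.5]
opening: 0.537
grip_force: 30.0
t: 5.35
eef_pos: [426.5, -247.8, 210.4]
tcp_rot: [-3.141, -0.001, 1.2]
ft_force: [-0.7, -0.1, -2.4]
opening: 0.536
grip_force: 30.0
t 5.35 pos [ 426.5 -247.8  210.4] rpy [-3.141e+00 -1.000e-03  1.200e+00] F [-0.7 -0.1 -2.4] q [-0.66  0.31  1.88  0.    0.95 -0.29] | shift [ -1.2   0.3 144.4] turn 0.0
top 0 
scene 423 [ 399.3 -273.3  158.6]
```

View pics/b.png

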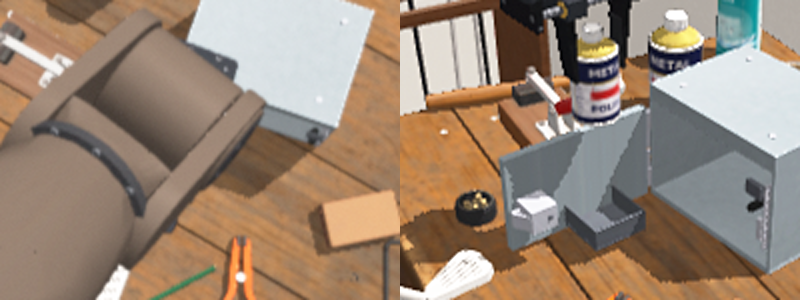

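The left half (top view) is blocked by the arm. In the right half (scene view) the tin hangs upright above the door line and the rack is empty. I'll compare the tin with the tray in this one camera, so that its bias cancels.

```bash
python3 - <<'E'
from h import *
S=np.load('scene1.npz');V=pts('scene',S['d']);w=V.reshape(-1,3)
q=w[(abs(w[:,0]-426)<45)&(abs(w[:,1]+249)<45)&(w[:,2]>165)&(w[:,2]<195)]
def circ(s,r=26):
    from scipy.optimize import least_squares
    return least_squares(lambda c:np.hypot(s[:,0]-c[0],s[:,1]-c[1])-r,[426,-249],loss='soft_l1').x
c=circ(q); print('tin',len(q),c, [circ(q[(q[:,2]>a)&(q[:,2]<a+10)]).round(1) for a in(165,175,185)])
bot=w[(abs(w[:,0]-426)<30)&(abs(w[:,1]+249)<35)&(w[:,2]>140)&(w[:,2]<200)]; print('zmin',np.percentile(bot[:,2],[0,1,2]))
H=np.array([519.03,-247.41]);yaw=-.33-1.6116;dx=np.array([np.cos(yaw),np.sin(yaw)]);dy=np.array([-dx[1],dx[0]])
D=np.c_[(w[:,:2]-H)@dx,(w[:,:2]-H)@dy,w[:,2]]
print('tin in door frame',(c-H)@dx,(c-H)@dy)
m=(D[:,0]>-10)&(D[:,0]<85)&(D[:,1]<-40)&(D[:,1]>-130)
f=D[m&(D[:,2]>24)&(D[:,2]<40)]
print('walls',len(f))
o=f[f[:,0]>55]; print('front wall x hist',np.histogram(o[:,0],bins=range(55,80,2)))
print('face x',np.median(D[(abs(D[:,0]-5)<8)&(D[:,1]<-20)&(D[:,1]>-140)&(D[:,2]>60)&(D[:,2]<115)][:,0]))
lo=f[(f[:,0]>15)&(f[:,0]<60)]; print('side y hist',np.histogram(lo[:,1],bins=range(-124,-44,4)))
E
```

```text
tin 319 [ 428.46089214 -245.65574728] [array([ 428.6, -245.6]), array([ 428.4, -245.5]), array([ 428.3, -245.8])]
zmin [158.60377716 159.57922468 160.11601053]
tin in door frame 31.184011253549443 -85.04938649691547
walls 457
front wall x hist (array([ 8,  2,  3,  5,  6, 36, 81, 32,  0,  1,  0,  0]), array([55, 57, 59, 61, 63, 65, 67, 69, 71, 73, 75, 77, 79]))
face x 5.1075989735517275
side y hist (array([ 0, 29, 39,  0,  0,  0,  0,  0,  0,  0,  0,  0,  0,  0,  0,  0,  0,
       42, 17]), array([-124, -120, -116, -112, -108, -104, -100,  -96,  -92,  -88,  -84,
        -80,  -76,  -72,  -68,  -64,  -60,  -56,  -52,  -48]))
```

The tin is at 31.2 in door x (wanted 35) and at -85 in y, so I'll shift -3 in tool x and go down in stages.

```bash

python3 -m handwheel '[{"pos": [-3, 0.5, 0], "finger_gap": 0.3}, {"pos": [-3, 0.5, 20], "finger_gap": 0.3}, {"pos": [-3, 0.5, 50], "finger_gap": 0.3}, {"pos": [-3, 0.5, 80], "finger_gap": 0.3}, {"pos": [-3, 0.5, 108], "finger_gap": 0.3}]'
python3 -m handwheel '[{"pos": [0, 0, 4], "finger_gap": 0.3}, {"pos": [0, 0, 10], "finger_gap": 0.3}, {"pos": [0, 0, 14], "finger_gap": 0.3}, {"pos": [0, 0, 14], "finger_gap": 0.3}]'
python3 to.py 426.2 -248.9 68 1.2
python3 - <<'E'
from h import *
from scipy.optimize import least_squares
p,d=read_camera('scene'); w=pts('scene',d).reshape(-1,3); np.savez('scene2',p=p,d=d)
H=np.array([519.03,-247.41]);yaw=-.33-1.6116;dx=np.array([np.cos(yaw),np.sin(yaw)]);dy=np.array([-dx[1],dx[0]])
D=np.c_[(w[:,:2]-H)@dx,(w[:,:2]-H)@dy,w[:,2]]
q=D[(D[:,0]>9)&(D[:,0]<75)&(abs(D[:,1]+85)<40)&(D[:,2]>50)&(D[:,2]<85)]
print(len(q),least_squares(lambda c:np.hypot(q[:,0]-c[0],q[:,1]-c[1])-26,[35,-85],loss='soft_l1').x)
cv2.imwrite('pics/c.png',cv2.resize(p[170:320,190:390],(800,600),interpolation=cv2.INTER_CUBIC)[:,:,::-1])
E
```

```text
t: 5.87
eef_pos: [426.1, -251.6, 101.7]
tcp_rot: [3.141, 0.0, 1.201]
ft_force: [0.2, -1.1, -3.5]
opening: 0.537
grip_force: 30.0
t: 6.2
eef_pos: [426.4, -252.1, 89.2]
tcp_rot: [3.141, 0.0, 1.2]
ft_force: [-0.4, -0.8, -1.8]
opening: 0.539
grip_force: 30.0
t 6.2 pos [ 426.4 -252.1   89.2] rpy [3.141 0.    1.2  ] F [-0.4 -0.8 -1.8] q [-0.67  0.49  2.    0.    0.65 -0.3 ] | shift [ 2.9 -1.3 21.2] turn 0.0
305 [ 35.32321086 -83.71057388]
```

View pics/c.png

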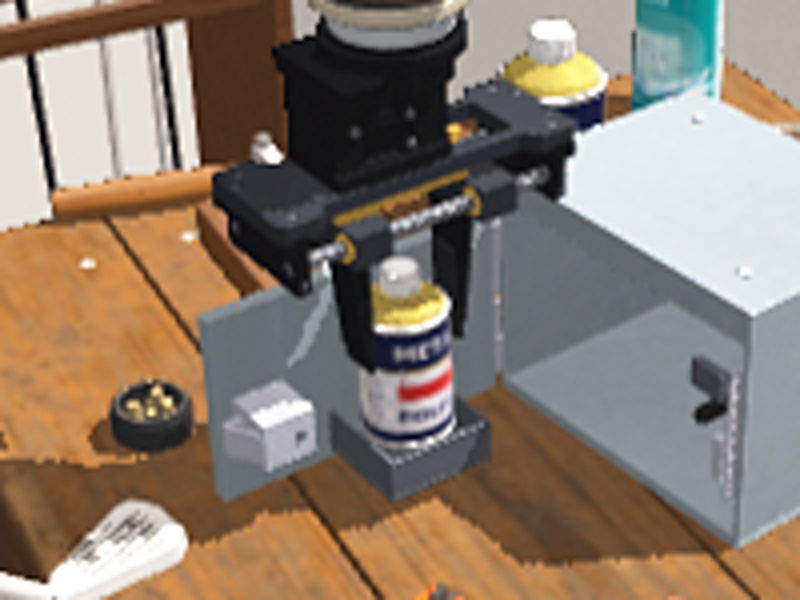

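The tin is centred over the tray, with its bottom about 39 mm above the bench. The gripper body end is close to the locker's roof corner at (570,180), so I'll shift 1.5 mm away and lower gently.

```bash

python3 -m handwheel '[{"pos": [0, -1.5, 4], "finger_gap": 0.3}, {"pos": [0, -1.5, 8], "finger_gap": 0.3}, {"pos": [0, -1.5, 11], "finger_gap": 0.3}, {"pos": [0, -1.5, 14], "finger_gap": 0.3}, {"pos": [0, -1.5, 14], "finger_gap": 0.3}]'
python3 -m handwheel '[{"pos": [0, 0, 2], "finger_gap": 0.3}, {"pos": [0, 0, 3.5], "finger_gap": 0.3}, {"pos": [0, 0, 5], "finger_gap": 0.3}, {"pos": [0, 0, 5], "finger_gap": 0.3}]'
python3 to.py 426.2 -248.9 68 1.2
```

```text
t: 6.67
eef_pos: [424.4, -251.4, 74.1]
tcp_rot: [-3.141, -0.0, 1.2]
ft_force: [0.2, 0.5, -2.3]
opening: 0.541
grip_force: 30.0
t: 7.0
eef_pos: [424.5, -251.4, 69.4]
tcp_rot: [-3.141, -0.0, 1.2]
ft_force: [-0.2, 0.9, -2.4]
opening: 0.543
grip_force: 30.0
t 7.0 pos [ 424.5 -251.4   69.4] rpy [-3.141 -0.     1.2  ] F [-0.2  0.9 -2.4] q [-0.67  0.52  2.02  0.    0.6  -0.3 ] | shift [2.9 0.7 1.4] turn -0.0
```

Next I'll go slowly to contact.

```bash

python3 -m handwheel '[{"pos": [0, 0, 0.7], "finger_gap": 0.3}, {"pos": [0, 0, 1.3], "finger_gap": 0.3}, {"pos": [0, 0, 1.3], "finger_gap": 0.3}]'
python3 -m handwheel '[{"pos": [0, 0, 0.7], "finger_gap": 0.3}, {"pos": [0, 0, 1], "finger_gap": 0.3}, {"pos": [0, 0, 1], "finger_gap": 0.3}]'
python3 to.py 426.2 -248.9 68 1.2
```

```text
t: 7.25
eef_pos: [424.7, -251.5, 68.7]
tcp_rot: [3.141, 0.0, 1.2]
ft_force: [-0.7, -0.4, 4.0]
opening: 0.54
grip_force: 30.0
t: 7.5
eef_pos: [424.8, -251.7, 68.5]
tcp_rot: [3.14, 0.0, 1.2]
ft_force: [-2.3, 0.6, 14.9]
opening: 0.536
grip_force: 30.0
t 7.5 pos [ 424.8 -251.7   68.5] rpy [3.14 0.   1.2 ] F [-2.3  0.6 14.9] q [-0.67  0.52  2.02 -0.    0.6  -0.3 ] | shift [3.1 0.3 0.5] turn 0.0
```

The tin touches the floor at the expected height. I'll ease off 1 mm, open partway and lift.

```bash

python3 -m handwheel '[{"pos": [0, 0, -1.2], "finger_gap": 0.3}, {"pos": [0, 0, -1.2], "finger_gap": 0.8}, {"pos": [0, 0, -1.2], "finger_gap": 0.8}, {"pos": [0, 0, -1.2], "finger_gap": 0.8}, {"pos": [0, 0, -1.2], "finger_gap": 0.8}]'
python3 -m handwheel '[{"finger_gap": 0.8}, {"finger_gap": 0.8}, {"finger_gap": 0.8}, {"finger_gap": 0.8}, {"finger_gap": 0.8}]'
python3 to.py 426.2 -248.9 68 1.2
python3 -m handwheel '[{"pos": [0, 0, -10], "finger_gap": 0.8}, {"pos": [0, 0, -30], "finger_gap": 0.8}, {"pos": [0, 0, -60], "finger_gap": 0.8}, {"pos": [0, 0, -95], "finger_gap": 0.8}, {"pos": [0, 0, -130], "finger_gap": 0.8}]'
python3 to.py 426.2 -248.9 68 1.2
python3 - <<'E'
from h import *
from scipy.optimize import least_squares
p,d=read_camera('scene'); w=pts('scene',d).reshape(-1,3); np.savez('scene3',p=p,d=d)
H=np.array([519.03,-247.41]);yaw=-.33-1.6116;dx=np.array([np.cos(yaw),np.sin(yaw)]);dy=np.array([-dx[1],dx[0]])
D=np.c_[(w[:,:2]-H)@dx,(w[:,:2]-H)@dy,w[:,2]]
q=D[(D[:,0]>9)&(D[:,0]<75)&(abs(D[:,1]+85)<40)&(D[:,2]>46)&(D[:,2]<85)]
print(len(q),least_squares(lambda c:np.hypot(q[:,0]-c[0],q[:,1]-c[1])-26,[35,-85],loss='soft_l1').x)
q=D[(D[:,0]>9)&(D[:,0]<75)&(abs(D[:,1]+85)<40)&(D[:,2]>46)&(D[:,2]<135)]; t=q[q[:,2]>q[:,2].max()-6]; print('top',q[:,2].max(),t.mean(0))
f=D[(abs(D[:,0]-5)<12)&(D[:,1]<-130)&(D[:,1]>-180)&(D[:,2]>85)&(D[:,2]<120)]; print('face x far',np.median(f[:,0]))
cv2.imwrite('pics/d.png',cv2.resize(p[170:320,190:390],(800,600),interpolation=cv2.INTER_CUBIC)[:,:,::-1])
E
```

```text
t: 7.92
eef_pos: [424.6, -251.5, 68.4]
tcp_rot: [-3.142, -0.0, 1.2]
ft_force: [0.4, 0.2, 0.4]
opening: 0.757
grip_force: 0.0
t: 8.33
eef_pos: [424.6, -251.4, 68.5]
tcp_rot: [-3.142, -0.0, 1.2]
ft_force: [0.1, -0.2, -0.6]
opening: 0.797
grip_force: 0.0
t 8.33 pos [ 424.6 -251.4   68.5] rpy [-3.142 -0.     1.2  ] F [ 0.1 -0.2 -0.6] q [-0.67  0.52  2.02  0.    0.6  -0.3 ] | shift [3.  0.6 0.5] turn -0.0
t: 8.75
eef_pos: [424.2, -251.1, 200.5]
tcp_rot: [-3.141, -0.0, 1.2]
ft_force: [0.7, -1.0, 0.4]
opening: 0.8
grip_force: 0.0
t 8.75 pos [ 424.2 -251.1  200.5] rpy [-3.141 -0.     1.2  ] F [ 0.7 -1.   0.4] q [-0.67  0.32  1.89  0.    0.93 -0.3 ] | shift [  2.8   1.2 132.5] turn -0.0
354 [ 35.18670747 -85.3507138 ]
top 120.77779090650529 [ 37.82645659 -86.78816152 117.49472456]
face x far 5.172454710454936
```

View pics/d.png

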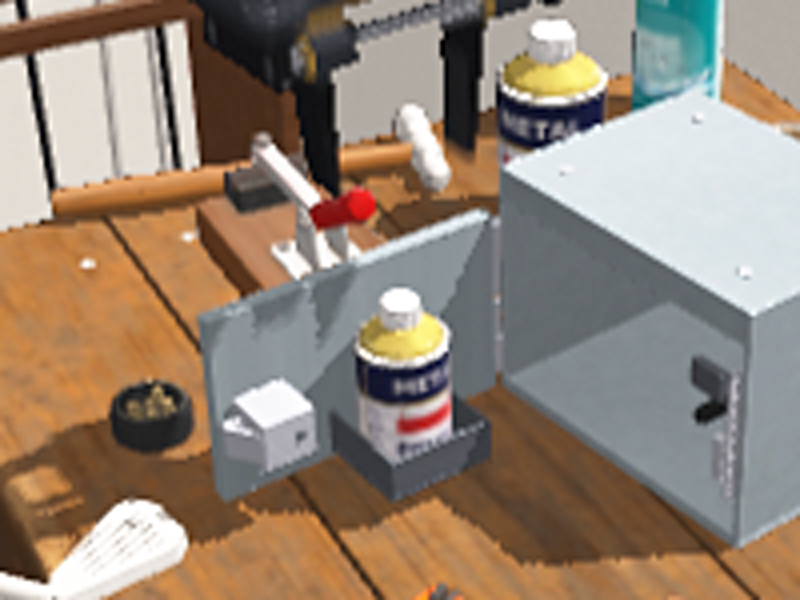

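The tin stands upright in the rack at (35.2, -85.4), let go, and the door hasn't moved. I'll go over the door to its outer side and close the fingers. I'll turn the tool with the door while pushing, so every equal step uses the same rows.

```bash
python3 to.py 379.7 -150.4 200 1.2
```

```text
t 8.8 pos [ 426.1 -252.5  206.8] rpy [3.134e+00 2.000e-03 1.200e+00] F [ 0.8 -0.1  6.3] q [-0.67  0.31  1.88  0.    0.93 -0.3 ] | shift [ 78.4 -80.3   5.9] turn -0.0
```

```bash

python3 -m handwheel '[{"pos": [20, -20, 0], "finger_gap": 0}, {"pos": [40, -41, 0], "finger_gap": 0}, {"pos": [60, -61, 0], "finger_gap": 0}, {"pos": [78, -80, 0], "finger_gap": 0}, {"pos": [78, -80, 0], "finger_gap": 0}]'
python3 to.py 379.7 -150.4 92 1.2
python3 -m handwheel '[{"finger_gap": 0}, {"pos": [0, 0, 30], "finger_gap": 0}, {"pos": [0, 0, 60], "finger_gap": 0}, {"pos": [0, 0, 90], "finger_gap": 0}, {"pos": [0, 0, 110], "finger_gap": 0}]'
python3 -m handwheel '[{"finger_gap": 0}, {"finger_gap": 0}, {"finger_gap": 0}, {"finger_gap": 0}]'
python3 to.py 379.7 -150.4 92 1.2
python3 - <<'E'
from h import *
H=np.array([519.03,-247.41]);yaw=-.33-1.6116;dx=np.array([np.cos(yaw),np.sin(yaw)]);dy=np.array([-dx[1],dx[0]])
p=state()['eef_pos'][:2]-H; print('TCP in door frame',p@dx,p@dy)
E
```

```text
t: 9.22
eef_pos: [375.9, -146.5, 199.0]
tcp_rot: [-3.14, -0.001, 1.201]
ft_force: [0.2, -0.3, -0.5]
opening: 0.506
grip_force: 0.0
t 9.22 pos [ 375.9 -146.5  199. ] rpy [-3.140e+00 -1.000e-03  1.201e+00] F [ 0.2 -0.3 -0.5] q [-0.54  0.2   2.08  0.    0.86 -0.17] | shift [ -2.3   5.  107. ] turn 0.001
t: 9.63
eef_pos: [378.5, -150.5, 86.7]
tcp_rot: [-3.141, -0.0, 1.199]
ft_force: [1.3, -0.0, -0.1]
opening: 0.156
grip_force: 0.0
t: 9.97
eef_pos: [379.0, -150.3, 89.7]
tcp_rot: [3.139, 0.0, 1.2]
ft_force: [-0.8, 0.5, -0.3]
opening: 0.005
grip_force: 0.0
t 9.97 pos [ 379.  -150.3   89.7] rpy [3.139 0.    1.2  ] F [-0.8  0.5 -0.3] q [-0.54  0.4   2.2   0.    0.53 -0.17] | shift [ 0.2  0.6 -2.3] turn -0.0
TCP in door frame -39.73735222647182 -165.6453705330261
```

```bash

python3 -m handwheel '[{"pos": [-6, 0, -2], "finger_gap": 0}, {"pos": [-12, 0, -2], "finger_gap": 0}, {"pos": [-17, 0, -2], "finger_gap": 0}, {"pos": [-21, 0, -2], "finger_gap": 0}, {"pos": [-23, 0, -2], "finger_gap": 0}]'
python3 -m handwheel '[{"pos": [-1, 0, 0], "finger_gap": 0}, {"pos": [-2, 0, 0], "finger_gap": 0}, {"pos": [-3, 0, 0], "finger_gap": 0}]'
python3 -m handwheel '[{"pos": [-4, -0.3, 0], "turn": -0.02, "finger_gap": 0}, {"pos": [-9, -0.5, 0], "turn": -0.05, "finger_gap": 0}, {"pos": [-16.5, -0.7, 0], "turn": -0.1, "finger_gap": 0}, {"pos": [-24.8, -0.4, 0], "turn": -0.15, "finger_gap": 0}, {"pos": [-33.1, 0.3, 0], "turn": -0.2, "finger_gap": 0}]'
python3 to.py 379.7 -150.4 92 1.4
```

```text
t: 10.38
eef_pos: [369.8, -171.9, 90.7]
tcp_rot: [3.141, 0.0, 1.199]
ft_force: [-0.3, 1.1, 0.2]
opening: 0.006
grip_force: 0.2
t: 10.63
eef_pos: [368.8, -174.0, 90.5]
tcp_rot: [-3.141, -0.0, 1.2]
ft_force: [-0.2, 0.6, 0.1]
opening: 0.006
grip_force: 0.2
t: 11.05
eef_pos: [357.0, -205.0, 90.5]
tcp_rot: [-3.141, -0.0, 1.403]
ft_force: [0.2, 0.8, 0.1]
opening: 0.006
grip_force: 0.3
t 11.05 pos [ 357.  -205.    90.5] rpy [-3.141 -0.     1.403] F [0.2 0.8 0.1] q [-0.68  0.4   2.19  0.    0.54 -0.51] | shift [57.6 13.2 -1.5] turn 0.003
```

```bash
cat > door.py <<'E'
from h import *
H=np.array([519.03,-247.41])
p,d=read_camera('scene'); w=pts('scene',d).reshape(-1,3)
s=state(); yt=s['tcp_rot'][2]; th0=-.33-yt+np.pi  # tool-implied angle
best=None
for th in np.arange(th0-.15,th0+.3,.005):
    y=-.33-th; dx=np.array([np.cos(y),np.sin(y)]);dy=np.array([-dx[1],dx[0]])
    a=(w[:,:2]-H)@dx; b=(w[:,:2]-H)@dy
    n=((abs(a-5)<2)&(b<-20)&(b>-184)&(w[:,2]>55)&(w[:,2]<122)).sum()
    if best is None or n>best[0]: best=(n,th,dx,dy)
n,th,dx,dy=best; t=s['eef_pos'][:2]-H
D=np.c_[(w[:,:2]-H)@dx,(w[:,:2]-H)@dy,w[:,2]]
q=D[(abs(D[:,0]-35)<40)&(D[:,0]>9)&(abs(D[:,1]+85)<40)&(D[:,2]>46)&(D[:,2]<85)]
print('t',round(s['t'],2),'inliers',n,'door',round(th,3),'tool implied',round(th0,3),'TCP in door',(t@dx).round(1),(t@dy).round(1),'tin pts',len(q),q.mean(0).round(1) if len(q) else '','F',s['ft_force'].round(1))
E
python3 door.py
```

```text
t 11.1 inliers 976 door 1.396 tool implied 1.406 TCP in door -15.8 -166.4 tin pts 347 [  49.7 -100.5   66.1] F [0.3 0.4 0.1]
```

The door follows, at 1.396 rad, with the finger flat on it. I'll carry on with equal arcs.

```bash

python3 -m handwheel '[{"pos": [-8.3, -0.5, 0], "turn": -0.05, "finger_gap": 0}, {"pos": [-16.6, -0.7, 0], "turn": -0.1, "finger_gap": 0}, {"pos": [-24.8, -0.4, 0], "turn": -0.15, "finger_gap": 0}, {"pos": [-33.1, 0.3, 0], "turn": -0.2, "finger_gap": 0}, {"pos": [-41.3, 1.4, 0], "turn": -0.25, "finger_gap": 0}]'
python3 -m handwheel '[{"pos": [-8.3, -0.5, 0], "turn": -0.05, "finger_gap": 0}, {"pos": [-16.6, -0.7, 0], "turn": -0.1, "finger_gap": 0}, {"pos": [-24.8, -0.4, 0], "turn": -0.15, "finger_gap": 0}, {"pos": [-33.1, 0.3, 0], "turn": -0.2, "finger_gap": 0}, {"pos": [-41.3, 1.4, 0], "turn": -0.25, "finger_gap": 0}]'
python3 door.py
python3 -m handwheel '[{"pos": [-8.3, -0.5, 0], "turn": -0.05, "finger_gap": 0}, {"pos": [-16.6, -0.7, 0], "turn": -0.1, "finger_gap": 0}, {"pos": [-24.8, -0.4, 0], "turn": -0.15, "finger_gap": 0}, {"pos": [-33.1, 0.3, 0], "turn": -0.2, "finger_gap": 0}, {"pos": [-41.3, 1.4, 0], "turn": -0.25, "finger_gap": 0}]'
python3 door.py
```

```text
t: 11.52
eef_pos: [351.4, -245.8, 90.4]
tcp_rot: [-3.141, -0.001, 1.651]
ft_force: [0.3, 0.7, 1.0]
opening: 0.003
grip_force: 0.3
t: 11.93
eef_pos: [356.1, -286.9, 90.4]
tcp_rot: [-3.141, -0.001, 1.901]
ft_force: [0.1, 1.5, 0.7]
opening: 0.007
grip_force: 0.3
t 11.98 inliers 480 door 0.902 tool implied 0.907 TCP in door -15.3 -166.6 tin pts 345 [  40.7 -106.3   66.1] F [-0.5 -1.4  0.9]
t: 12.4
eef_pos: [370.8, -325.3, 90.3]
tcp_rot: [-3.142, -0.001, 2.15]
ft_force: [-1.3, 0.4, -0.9]
opening: 0.001
grip_force: 0.3
t 12.45 inliers 57 door 0.508 tool implied 0.658 TCP in door -39.6 -162.5 tin pts 225 [  26.6 -114.    66.4] F [-0.5 -0.9 -0.2]
```

The inner face is no longer visible, so from here the tool angle serves as the door angle (0.658). I'll slow down.

```bash

for i in 1; do :; done
python3 -m handwheel '[{"pos": [-5, -0.4, 0], "turn": -0.03, "finger_gap": 0}, {"pos": [-9.9, -0.6, 0], "turn": -0.06, "finger_gap": 0}, {"pos": [-14.9, -0.7, 0], "turn": -0.09, "finger_gap": 0}, {"pos": [-19.9, -0.6, 0], "turn": -0.12, "finger_gap": 0}, {"pos": [-24.8, -0.4, 0], "turn": -0.15, "finger_gap": 0}]'
python3 -m handwheel '[{"pos": [-5, -0.4, 0], "turn": -0.03, "finger_gap": 0}, {"pos": [-9.9, -0.6, 0], "turn": -0.06, "finger_gap": 0}, {"pos": [-14.9, -0.7, 0], "turn": -0.09, "finger_gap": 0}, {"pos": [-19.9, -0.6, 0], "turn": -0.12, "finger_gap": 0}, {"pos": [-24.8, -0.4, 0], "turn": -0.15, "finger_gap": 0}]'
python3 - <<'E'
from h import *
p,d=read_camera('scene'); w=pts('scene',d).reshape(-1,3); s=state()
H=np.array([519.03,-247.41]); th=-.33-s['tcp_rot'][2]+np.pi; y=-.33-th
dx=np.array([np.cos(y),np.sin(y)]);dy=np.array([-dx[1],dx[0]]);t=s['eef_pos'][:2]-H
print(s['t'],th,t@dx,t@dy,s['ft_force'],s['joints'].round(2))
cv2.imwrite('pics/e.png',cv2.resize(p[170:320,190:390],(800,600),interpolation=cv2.INTER_CUBIC)[:,:,::-1])
E
```

```text
t: 12.87
eef_pos: [384.0, -345.9, 90.3]
tcp_rot: [3.142, -0.001, 2.298]
ft_force: [-1.0, -0.2, -0.1]
opening: 0.01
grip_force: 0.3
t: 13.28
eef_pos: [400.3, -364.7, 90.3]
tcp_rot: [3.141, -0.001, 2.448]
ft_force: [-1.5, 0.6, 0.3]
opening: 0.006
grip_force: 0.3
13.3333 0.36108527437058413 -15.828763772496794 -166.1926303485387 [ 0.29803299 -0.09838377 -0.12659247] [-0.86  0.54  1.89  0.    0.72 -1.74]
```

View pics/e.png

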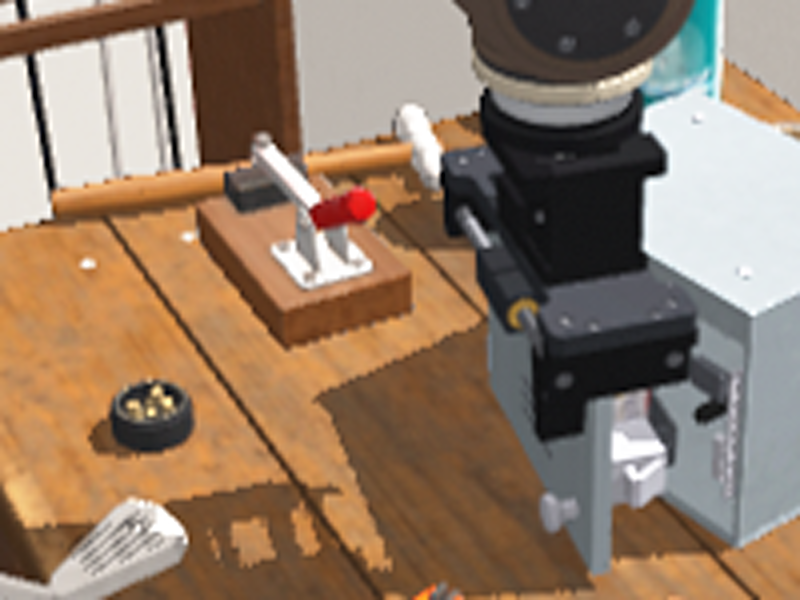

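The door is nearly closed (0.36 by the tool), the finger is on it near the edge and the gripper is above the roof. Now slower still, down to about 0.21.

```bash
cat > f.py <<'E'
from h import *
s=state(); H=np.array([519.03,-247.41]); th=-.33-s['tcp_rot'][2]+np.pi; y=-.33-th
dx=np.array([np.cos(y),np.sin(y)]);dy=np.array([-dx[1],dx[0]]);t=s['eef_pos'][:2]-H
print('t %.2f th_tool %.3f TCP %.1f %.1f  push(+x door reaction) %.1f along %.1f z %.1f door-angle-by-pos %.4f'%(s['t'],th,t@dx,t@dy,-s['ft_force'][:2]@dx,s['ft_force'][:2]@dy,s['eef_pos'][2],th-np.arctan2(t@dx+15.5,-(t@dy))))
E
python3 -m handwheel '[{"pos": [-2.5, -0.2, 0], "turn": -0.015, "finger_gap": 0}, {"pos": [-5, -0.4, 0], "turn": -0.03, "finger_gap": 0}, {"pos": [-7.4, -0.5, 0], "turn": -0.045, "finger_gap": 0}, {"pos": [-9.9, -0.6, 0], "turn": -0.06, "finger_gap": 0}, {"pos": [-12.4, -0.6, 0], "turn": -0.075, "finger_gap": 0}]' | sed -n 4p; python3 f.py
python3 -m handwheel '[{"pos": [-2.5, -0.2, 0], "turn": -0.015, "finger_gap": 0}, {"pos": [-5, -0.4, 0], "turn": -0.03, "finger_gap": 0}, {"pos": [-7.4, -0.5, 0], "turn": -0.045, "finger_gap": 0}, {"pos": [-9.9, -0.6, 0], "turn": -0.06, "finger_gap": 0}, {"pos": [-12.4, -0.6, 0], "turn": -0.075, "finger_gap": 0}]' | sed -n 4p; python3 f.py
```

```text
ft_force: [0.0, 0.2, -0.2]
t 13.75 th_tool 0.286 TCP -16.4 -166.3  push(+x door reaction) 0.1 along 0.2 z 90.5 door-angle-by-pos 0.2912
ft_force: [-1.0, 0.1, -0.0]
t 14.17 th_tool 0.210 TCP -16.4 -166.3  push(+x door reaction) 0.9 along -0.5 z 90.5 door-angle-by-pos 0.2159
```

```bash

python3 -m handwheel '[{"pos": [-0.8, -0.1, 0], "turn": -0.005, "finger_gap": 0}, {"pos": [-1.6, -0.1, 0], "turn": -0.01, "finger_gap": 0}, {"pos": [-2.5, -0.2, 0], "turn": -0.015, "finger_gap": 0}, {"pos": [-3.3, -0.3, 0], "turn": -0.02, "finger_gap": 0}, {"pos": [-4.1, -0.3, 0], "turn": -0.025, "finger_gap": 0}]' >/dev/null; python3 f.py
python3 -m handwheel '[{"pos": [-0.8, -0.1, 0], "turn": -0.005, "finger_gap": 0}, {"pos": [-1.6, -0.1, 0], "turn": -0.01, "finger_gap": 0}, {"pos": [-2.5, -0.2, 0], "turn": -0.015, "finger_gap": 0}, {"pos": [-3.3, -0.3, 0], "turn": -0.02, "finger_gap": 0}, {"pos": [-4.1, -0.3, 0], "turn": -0.025, "finger_gap": 0}]' >/dev/null; python3 f.py
```

```text
t 14.58 th_tool 0.186 TCP -16.6 -166.2  push(+x door reaction) 0.7 along -0.3 z 90.5 door-angle-by-pos 0.1927
t 15.00 th_tool 0.161 TCP -17.1 -166.1  push(+x door reaction) 4.5 along -2.4 z 90.5 door-angle-by-pos 0.1707
```

```bash

python3 -m handwheel '[{"pos": [-0.8, -0.1, 0], "turn": -0.005, "finger_gap": 0}, {"pos": [-1.6, -0.1, 0], "turn": -0.01, "finger_gap": 0}, {"pos": [-2.5, -0.2, 0], "turn": -0.015, "finger_gap": 0}]' >/dev/null; python3 f.py
python3 -m handwheel '[{"pos": [-0.8, -0.1, 0], "turn": -0.005, "finger_gap": 0}, {"pos": [-1.6, -0.1, 0], "turn": -0.01, "finger_gap": 0}, {"pos": [-2.5, -0.2, 0], "turn": -0.015, "finger_gap": 0}]' >/dev/null; python3 f.py
```

```text
t 15.25 th_tool 0.146 TCP -17.0 -166.1  push(+x door reaction) 6.4 along -1.3 z 90.5 door-angle-by-pos 0.1552
t 15.50 th_tool 0.131 TCP -17.1 -166.1  push(+x door reaction) 6.2 along -2.7 z 90.5 door-angle-by-pos 0.1410
```

The strike was first felt at about 0.18, so the snap should come near 0.07. I'll go in small steps.

```bash

python3 -m handwheel '[{"pos": [-0.8, -0.1, 0], "turn": -0.005, "finger_gap": 0}, {"pos": [-1.6, -0.1, 0], "turn": -0.01, "finger_gap": 0}, {"pos": [-2.5, -0.2, 0], "turn": -0.015, "finger_gap": 0}]' >/dev/null; python3 f.py
python3 -m handwheel '[{"pos": [-0.8, -0.1, 0], "turn": -0.005, "finger_gap": 0}, {"pos": [-1.6, -0.1, 0], "turn": -0.01, "finger_gap": 0}, {"pos": [-2.5, -0.2, 0], "turn": -0.015, "finger_gap": 0}]' >/dev/null; python3 f.py
```

```text
t 15.75 th_tool 0.116 TCP -17.2 -166.2  push(+x door reaction) 8.0 along -2.5 z 90.5 door-angle-by-pos 0.1268
t 16.00 th_tool 0.101 TCP -17.4 -166.2  push(+x door reaction) 9.2 along -2.7 z 90.5 door-angle-by-pos 0.1127
```

```bash

python3 -m handwheel '[{"pos": [-0.8, -0.1, 0], "turn": -0.005, "finger_gap": 0}, {"pos": [-1.6, -0.1, 0], "turn": -0.01, "finger_gap": 0}]' >/dev/null; python3 f.py
python3 -m handwheel '[{"pos": [-0.6, 0, 0], "turn": -0.004, "finger_gap": 0}, {"pos": [-1.2, -0.1, 0], "turn": -0.007, "finger_gap": 0}]' >/dev/null; python3 f.py
python3 -m handwheel '[{"pos": [-0.6, 0, 0], "turn": -0.004, "finger_gap": 0}]' >/dev/null; python3 f.py
```

```text
t 16.17 th_tool 0.091 TCP -16.8 -166.1  push(+x door reaction) 0.7 along -0.2 z 90.5 door-angle-by-pos 0.0993
t 16.33 th_tool 0.084 TCP -16.5 -166.1  push(+x door reaction) 2.4 along -1.9 z 90.5 door-angle-by-pos 0.0902
t 16.42 th_tool 0.080 TCP -16.6 -166.0  push(+x door reaction) 2.7 along -2.4 z 90.5 door-angle-by-pos 0.0868
```

The push rose to 9.2 N, then dropped to 0.7 N and stays near the buffer's 2.5 N, which looks like a snap. I'll press a little more to feel the stop.

```bash

python3 -m handwheel '[{"pos": [-0.5, 0, 0], "finger_gap": 0}, {"pos": [-0.5, 0, 0], "finger_gap": 0}]' >/dev/null; python3 f.py
python3 -m handwheel '[{"pos": [-0.4, 0, 0], "finger_gap": 0}, {"pos": [-0.4, 0, 0], "finger_gap": 0}]' >/dev/null; python3 f.py
```

```text
t 16.58 th_tool 0.081 TCP -15.9 -165.9  push(+x door reaction) 2.3 along -1.7 z 90.5 door-angle-by-pos 0.0835
t 16.75 th_tool 0.081 TCP -15.3 -165.7  push(+x door reaction) 0.3 along -0.3 z 90.5 door-angle-by-pos 0.0799
```

```bash

python3 -m handwheel '[{"pos": [-0.6, 0, 0], "turn": -0.004, "finger_gap": 0}, {"pos": [-0.6, 0, 0], "turn": -0.004, "finger_gap": 0}]' >/dev/null; python3 f.py
python3 -m handwheel '[{"pos": [-0.6, 0, 0], "turn": -0.004, "finger_gap": 0}, {"pos": [-0.6, 0, 0], "turn": -0.004, "finger_gap": 0}]' >/dev/null; python3 f.py
```

```text
t 16.92 th_tool 0.076 TCP -15.7 -165.7  push(+x door reaction) 1.6 along -0.5 z 90.5 door-angle-by-pos 0.0778
t 17.08 th_tool 0.072 TCP -16.0 -165.6  push(+x door reaction) 2.9 along -0.4 z 90.5 door-angle-by-pos 0.0756
```

```bash

python3 -m handwheel '[{"pos": [-0.6, 0, 0], "turn": -0.004, "finger_gap": 0}, {"pos": [-0.6, 0, 0], "turn": -0.004, "finger_gap": 0}]' >/dev/null; python3 f.py
python3 -m handwheel '[{"pos": [-0.6, 0, 0], "turn": -0.003, "finger_gap": 0}, {"pos": [-0.6, 0, 0], "turn": -0.003, "finger_gap": 0}]' >/dev/null; python3 f.py
```

```text
t 17.25 th_tool 0.069 TCP -16.1 -165.7  push(+x door reaction) 3.9 along -0.6 z 90.5 door-angle-by-pos 0.0720
t 17.42 th_tool 0.066 TCP -15.9 -165.7  push(+x door reaction) 4.2 along -1.5 z 90.5 door-angle-by-pos 0.0681
```

```bash

python3 -m handwheel '[{"pos": [-0.6, 0, 0], "turn": -0.003, "finger_gap": 0}, {"pos": [-0.6, 0, 0], "turn": -0.003, "finger_gap": 0}]' >/dev/null; python3 f.py
python3 -m handwheel '[{"pos": [-0.6, 0, 0], "turn": -0.003, "finger_gap": 0}, {"pos": [-0.6, 0, 0], "turn": -0.003, "finger_gap": 0}]' >/dev/null; python3 f.py
```

```text
t 17.58 th_tool 0.063 TCP -15.8 -165.7  push(+x door reaction) 3.9 along -2.4 z 90.5 door-angle-by-pos 0.0641
t 17.75 th_tool 0.060 TCP -15.3 -165.6  push(+x door reaction) 1.9 along -1.6 z 90.5 door-angle-by-pos 0.0584
```

```bash

python3 -m handwheel '[{"finger_gap": 0}, {"finger_gap": 0}, {"finger_gap": 0}, {"finger_gap": 0}]' >/dev/null; python3 f.py
python3 - <<'E'
from h import *
p,d=read_camera('scene'); w=pts('scene',d); np.savez('scene4',p=p,d=d)
cv2.imwrite('pics/g.png',cv2.resize(p[190:320,260:400],(646,600),interpolation=cv2.INTER_CUBIC)[:,:,::-1])
E
python3 f.py
```

```text
t 18.08 th_tool 0.060 TCP -15.3 -165.4  push(+x door reaction) 0.4 along -0.4 z 90.5 door-angle-by-pos 0.0589
t 18.13 th_tool 0.060 TCP -15.4 -165.4  push(+x door reaction) -0.1 along 0.0 z 90.5 door-angle-by-pos 0.0592
```

View pics/g.png

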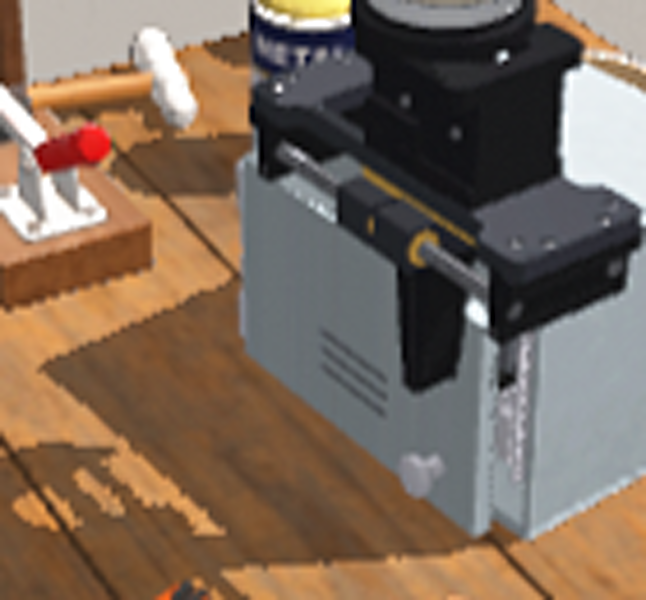

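The door stands about 11 mm from shut at the edge, and at rest there is no force, so it isn't clear whether it has latched. I'll continue gently to feel for the stop.

```bash

python3 -m handwheel '[{"pos": [-0.5, 0, 0], "turn": -0.003, "finger_gap": 0}, {"pos": [-0.5, 0, 0], "turn": -0.003, "finger_gap": 0}]' >/dev/null; python3 f.py
python3 -m handwheel '[{"pos": [-0.5, 0, 0], "turn": -0.003, "finger_gap": 0}, {"pos": [-0.5, 0, 0], "turn": -0.003, "finger_gap": 0}]' >/dev/null; python3 f.py
python3 -m handwheel '[{"pos": [-0.5, 0, 0], "turn": -0.003, "finger_gap": 0}, {"pos": [-0.5, 0, 0], "turn": -0.003, "finger_gap": 0}]' >/dev/null; python3 f.py
```

```text
t 18.30 th_tool 0.056 TCP -15.8 -165.4  push(+x door reaction) 1.2 along -0.3 z 90.5 door-angle-by-pos 0.0582
t 18.47 th_tool 0.053 TCP -16.0 -165.4  push(+x door reaction) 3.5 along -0.3 z 90.5 door-angle-by-pos 0.0562
t 18.63 th_tool 0.051 TCP -16.4 -165.4  push(+x door reaction) 7.0 along -1.3 z 90.5 door-angle-by-pos 0.0558
```

```bash

python3 -m handwheel '[{"pos": [-0.4, 0, 0], "finger_gap": 0}, {"pos": [-0.4, 0, 0], "finger_gap": 0}]' >/dev/null; python3 f.py
python3 -m handwheel '[{"pos": [-0.4, 0, 0], "finger_gap": 0}, {"pos": [-0.4, 0, 0], "finger_gap": 0}]' >/dev/null; python3 f.py
```

```text
t 18.80 th_tool 0.051 TCP -16.3 -165.4  push(+x door reaction) 9.4 along -1.1 z 90.5 door-angle-by-pos 0.0555
t 18.97 th_tool 0.051 TCP -16.3 -165.3  push(+x door reaction) 11.7 along -2.3 z 90.5 door-angle-by-pos 0.0556
```

The door holds rigid (9 to 12 N with no travel), so it is on the solid stop past the snap. I'll back off and check that it stays shut.

```bash

python3 -m handwheel '[{"pos": [1, 0, 0], "finger_gap": 0}, {"pos": [2, 0, 0], "finger_gap": 0}, {"pos": [4, 0, 0], "finger_gap": 0}, {"pos": [8, 0, 0], "finger_gap": 0}, {"pos": [14, 0, 0], "finger_gap": 0}]' >/dev/null; python3 f.py
python3 -m handwheel '[{"pos": [20, 0, 0], "finger_gap": 0}, {"pos": [40, 0, 0], "finger_gap": 0}, {"pos": [60, 0, -20], "finger_gap": 0}, {"pos": [60, 0, -60], "finger_gap": 0}, {"pos": [60, 0, -100], "finger_gap": 0}]' >/dev/null; python3 f.py
python3 -m handwheel '[{"finger_gap": 0}, {"finger_gap": 0}, {"finger_gap": 0}, {"finger_gap": 0}]' >/dev/null
python3 - <<'E'
from h import *
H=np.array([519.03,-247.41])
def ang(d,lbl):
    w=pts('scene',d).reshape(-1,3); best=(0,)
    for th in np.arange(-.1,.4,.004):
        y=-.33-th; dx=np.array([np.cos(y),np.sin(y)]);dy=np.array([-dx[1],dx[0]])
        a=(w[:,:2]-H)@dx; b=(w[:,:2]-H)@dy
        n=((abs(a+5)<1.5)&(b<-20)&(b>-184)&(w[:,2]>15)&(w[:,2]<122)).sum()
        if n>best[0]: best=(n,th)
    print(lbl,best)
ang(np.load('scene4.npz')['d'],'before')
p,d=read_camera('scene'); ang(d,'now')
q,e=read_camera('top'); W=pts('top',e)
o=np.hstack([cv2.resize(p[170:320,250:410],(400,375)),cv2.resize(q[180:300,240:420],(400,375))]); cv2.imwrite('pics/z.png',o[:,:,::-1])
print(state()['eef_pos'])
E
```

```text
t 19.38 th_tool 0.051 TCP -28.8 -165.3  push(+x door reaction) -0.4 along 0.7 z 90.4 door-angle-by-pos 0.1305
t 19.80 th_tool 0.052 TCP -90.4 -165.1  push(+x door reaction) -1.0 along -0.9 z 190.9 door-angle-by-pos 0.4775
before (np.int64(1157), np.float64(0.048000000000000126))
now (np.int64(1249), np.float64(0.048000000000000126))
[ 374.83172278 -367.54884372  189.26798784]
```

View pics/z.png

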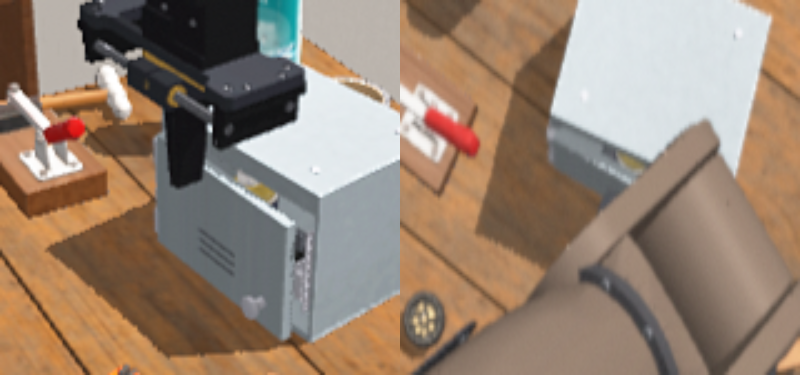

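After backing off, the door stays put at 0.048 rad, the same angle as before the final press. The tin's yellow shoulder shows upright above the door at (255,190). Ramp, crest, snap and stop add up to about 24 mm, as specified, and the robot is clear of everything, so I'm handing in.

```bash
python3 -c "
from cell import *
print(job_done())"
```

```text
the job is handed in; nothing more can be done
None
```

The job is handed in, with no verdict shown: the tin was put down upright in the rack and let go, and the door was pushed shut until I felt it snap and meet the solid stop, with at most about 12 N read; it stayed shut when I backed off, with the tin's shoulder still showing upright over the door.

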